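# Seat the capsule filling plate on its spacer bars

### The job

One of the two steel spacer bars under the capsule filling plate has crept out towards you: slide it back in until it meets its stop. Then take the clear tamping block and press the plate down, firmly but not so hard that the block cracks, on the margin above one bar and then the other, going back over them until the plate is fully home and pinches both bars. Stand the block upright on the worktop beside the machine and prove the job with a light tug on the tab of the bar that had crept out, which must not slide; press the plate only with the block and leave the other things alone.

Things in the scene. Friction and masses are not known exactly. Their poses are not given: they have to be found in the camera images.
- machine: Capsule filling machine, bolted down: white base 200 x 320 mm, flat top 30 mm above the worktop; a red-handled spring toggle clamp at each side (up to 84 mm above the worktop) stays locked. Origin: on the worktop under the middle of the base; x points from the robot's side (front, where the bars' tabs stick out) to the back, y left, z up.
- plate: Aluminium filling plate with 50 dark holes, 140 x 190 x 15 mm (x, y, z); origin: centre of its underside; axes as the machine when level. Its left and right sides each hang about 1.5 to 4.5 mm too high, sticking on four dowel pins (8 mm, 13 mm above the seated top, at x +-55, y +-80 mm). Fully home its top is 57 mm above the worktop, but readings are too coarse to show that: go by force.
- land_left (a point): Middle of the plain margin on top of the plate above the left bar, 50 mm left of the plate's middle: press here. The side sinks only while pressed with about 6 to 12 N, then meets its bar and turns rigid; 20 to 30 N surely seats it. It stays where it is left, also when home. The clamp's rubber tip is 36 mm further out, the first holes 23 mm further in.
- land_right (a point): The same above the right bar, 50 mm right of the plate's middle. Seating the second side levels the plate and may lift the first side off its bar by a hair (under 0.1 mm), so press each side again in turn.
- guide_b: Bolted-down channel of the bar that has crept out: two low ribs (6 mm) and at the back a stop block 10 mm high. Origin: on the base's top (30 mm above the worktop), midway along the plate, on the bar's line; axes as the machine. It may be the left or the right channel.
- guide_a: The same for the other bar.
- tab_b (a point): Tab of the bar that has crept out (by 15 to 29 mm): turned-up front end, 8 mm thick (x), 22 mm wide (y), 34 mm high. This point: its middle, 20 mm above the bar's underside, 50 mm above the worktop; axes as the machine. At home it is 114 mm in front of the origin of guide_b and 44 mm in front of the plate's edge.
- bar_b: That bar: loose ground steel bar 190 x 10 x 12 mm (the plate rests on a 3 mm wide land along its top) lying along x on the base, 0.23 kg. Origin: centre of its underside; at home (against its stop) 23 mm in front of the origin of guide_b. While the plate is too high it slides with 1 to 3 N; under the seated plate it holds a tug of 5 N.
- tab_a (a point): The same point on the other bar, which is already at home.
- bar_a: The other bar, likewise; leave it at home.
- tamper: Tamping block, loose, 0.11 kg: clear acrylic foot 56 x 32 x 18 mm (x, y, z) with an upright clear handle 24 x 24 mm from 18 to 70 mm height, the top 6 mm blue. Origin: centre of the foot's underside. It bears 45 N on the plate; beyond that it cracks. It stands on the worktop to the left or right of the machine.
- tamper_grip (a point): Middle of the tamping block's handle, 48 mm above the foot's underside; axes as the block (z up its handle): where to grip it.
- boat: Stainless weighing boat 80 x 55 mm, 19 mm high, loose; leave alone. Origin: centre of its underside.
- cylinder: Glass graduated cylinder, 246 mm tall, foot 68 mm across, loose; leave alone. Origin: centre of its underside.
- tray: Ribbed green capsule loading tray 120 x 150 x 26 mm, loose; leave alone. Origin: centre of its underside.
Things that resemble listed ones, but are neither listed nor needed, are in the scene too. Leave any blue look-alike of the bar_b alone. Of the things like the tamper, leave any that is orange; of the rest the larger one is meant.

How it is judged:
By the outcome, as a careful person would: the job done as asked, in the order asked, and still so for the second after the job is handed in, with the robot touching nothing.
It also fails if it takes over 72 s, if anything falls off the work surface, if the arm or the gripper's body presses on something with over 40 N, if the wrist force passes 120 N, or if a joint passes its speed limit or range.

### The arm

A 6-joint arm with a two-finger parallel gripper is mounted at the origin on the work surface. World frame = base frame: x ahead of the robot, y to its left, z up, the work surface at z = 0. Lengths are in mm, angles in rad, forces in N, time in s.
With the tool pointing down it reaches from about 350 to 975 mm from the base axis. Payload 7.1 kg.
Tool frame: the origin (TCP) lies on the centre line of the jaws, within the pads' length; the fingertips stand 11 mm ahead of it and the grasp point (between the pads) lies 8 mm behind it (ctrl.tip_reach is the distance from the TCP to the fingertips, in mm); z points along the fingers, x is the direction in which the jaws open and shut, and the axes are right-handed (so a half turn about z gives the same grasp; the last joint's range is limited). The gripper opens to 88 mm and grips with 3 to 60 N. Pads are 20 mm wide; open, the fingers measure 115 mm over their backs; the gripper's body (75 mm by 178 mm) begins 61 mm behind the grasp point.
Start: joints at [1.247, 0.423, 1.63, -0, 1.089, -0.019], TCP at [187.532, 596.185, 233.675] pointing down, gripper open.
Joint ranges: [-3, 3], [-0.9, 2.11], [0.09, 2.58], [-1.31, 4.45], [0.11, 2.69], [-2.54, 2.54]. Speed limits (rad/s): [2.39, 2.39, 3.01, 3.14, 3.14, 3.14].

### API

Orientations are given as a rotation vector (axis times angle).
In Python, from workcell import readout, optics, close_job, ctrl gives the robot as it stands.
- The arm moves only by the tool arm_command, never from a script. Its argument "moves" is a list of rows, each a list of 3 entries, a list of its own where there are three numbers: the turn, a rotation vector about the world's x, y, z in rad, then the shift along the world's x, y, z in cm, then the closure, from 0 (fully open) to 1 (shut). In form: [[[ax, ay, az], [tx, ty, tz], jaw], ...]. A call has 1 to 8 rows; each row is the pose to reach, as a shift and turn from the pose commanded when the call began; what a row does not reach only later rows make up. A row lasts 1/8 s, in which the tool goes at most 62.5 mm and 10.7 degrees, less where a joint would pass 70% of its speed; a pose out of reach is approached as far as the arm can. A call with a gripper value outside its range is refused whole. The fingers move at their own pace and stop on an object; the grip force is fixed at half the most. Time passes only in rows, so rows that repeat a pose let the fingers close. It gives the time, the measured TCP pose, the force and the opening at its end, in the units of the state.
- readout.get_obs(): the state, without advancing time (a new reading comes with each control period).
- optics.get_image(name): name is "scene" or "top" or "wrist"; returns the picture (400x640x3 uint8, blue, green, red); there is no depth.
- optics.camera_model(name): a dict with "K" (3x3 intrinsics, pixels), "k1" (the pictures are not rectified: a ray, as slopes to the right and down, at radius r is drawn at 1 + k1 r^2 times it, then the intrinsics apply), "rvec" (rotation vector, rad) and "tvec" (3), from world to camera coordinates, as OpenCV has them. Camera axes: x right, y down, z forward; pixel columns grow to the right and rows downward; lengths in mm; the calibration is good to about 2 mm. A picture is of the moment at which its call begins: read the wrist's pose just before it. camera_model takes no time and is no camera call; for the wrist camera it gives the pose at the moment of the call.
- close_job(): hands the job in, once; it reports no verdict.
The state is a dict: "t": time; "qpos": joint angles; "qvel": joint speeds; "joint_torque": joint torques, N m; "ee_pos": TCP position; "orientation": TCP orientation; "ft_force": force on the tool from outside, world axes, zero at the start; "moment": the same for the moment, N m; "width": finger opening in mm.
Only numpy, scipy, OpenCV 4.12 (cv2) and the standard library are available. Lean on these libraries where they do the work, as an engineer would, in place of code of your own. Each camera call takes 0.05 s, during which the arm holds its last target. There are 200 camera calls.

## Working session

There is one attempt and no reset: what is moved stays moved. The work goes in short steps, Python scripts to look and compute and a tool call to move; the robot and the scene stay as the last step left them, time stands still between calls to the robot, and variables do not carry over. Pictures are saved under pics/ and viewed, about 8 in all and at most 12, crops included, and the job is handed in when it is done.

Besides the shell and the picture viewer there is one more tool, called after "Emit:" by a JSON object that holds its "op" and its "data", one argument or row to a line. arm_command: Moves the arm, as the interface text tells. Its arguments: {"type":"object","properties":{"moves":{"type":"array"}},"required":["moves"]}

```bash
mkdir -p pics; ls; cat > h.py <<'E'
import numpy as np,cv2
from workcell import readout,optics,close_job,ctrl
def cast(m,uv,z):
    K=np.array(m["K"]);uv=np.array(uv,float).reshape(-1,1,2)
    n=cv2.undistortPoints(uv,K,np.array([m["k1"],0,0,0.]))[:,0]
    R=cv2.Rodrigues(np.array(m["rvec"],float))[0];c=-R.T@np.array(m["tvec"],float).ravel()
    d=np.c_[n,np.ones(len(n))]@R
    return c+d*((z-c[2])/d[:,2])[:,None]
def proj(m,P):
    return cv2.projectPoints(np.array(P,float).reshape(-1,1,3),np.array(m["rvec"],float),np.array(m["tvec"],float),np.array(m["K"]),np.array([m["k1"],0,0,0.]))[0][:,0]
E
python3 - <<'E'
from h import *
for n in("scene","top"):
    cv2.imwrite(f"pics/{n}0.png",optics.get_image(n)); m=optics.camera_model(n)
    R=cv2.Rodrigues(np.array(m["rvec"],float))[0];print(n,-R.T@np.array(m["tvec"]).ravel(),m["K"],m["k1"])
print(readout.get_obs())
E
```

```text
pics
scene [ 964.24604845 -437.56313959  994.19947524] [[481.78622437   0.         309.24198623]
 [  0.         481.78622437 204.0708878 ]
 [  0.           0.           1.        ]] -0.07796353280730911
top [ 301.92460116   10.61380004 1124.4899305 ] [[381.6132153    0.         319.22887824]
 [  0.         381.6132153  200.36594597]
 [  0.           0.           1.        ]] -0.026542948944022496
{'t': 0.1, 'qpos': array([ 1.24695491e+00,  4.23754976e-01,  1.63059800e+00, -1.47167336e-05,
        1.08860477e+00, -1.90146998e-02]), 'qvel': array([-0.00291913, -0.00104028, -0.00244793, -0.00080334,  0.00059326,
       -0.00131216]), 'joint_torque': array([ 2.70722130e-04, -5.45612919e+01, -2.74324840e+01,  6.46235724e-02,
        1.88280962e-02, -2.69373388e-06]), 'ee_pos': array([187.41419932, 595.73282407, 232.99143886]), 'orientation': array([ 2.53230813e+00,  1.85795833e+00, -1.74043008e-03]), 'ft_force': array([-0.17770935,  0.1131154 , -0.4489017 ]), 'moment': array([ 0.07160074, -0.03793642,  0.01411168]), 'width': 87.7251368875336}
```

View pics/top0.png

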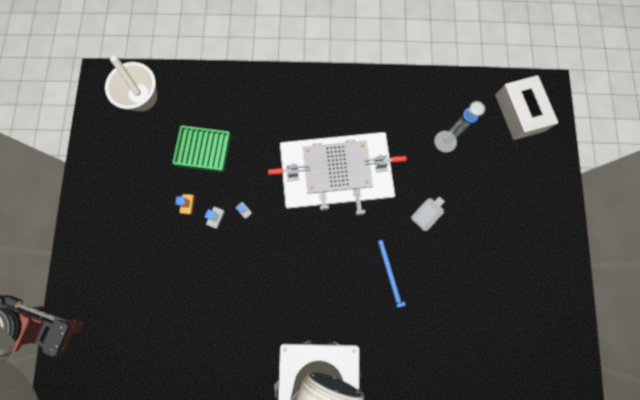

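View pics/scene0.png

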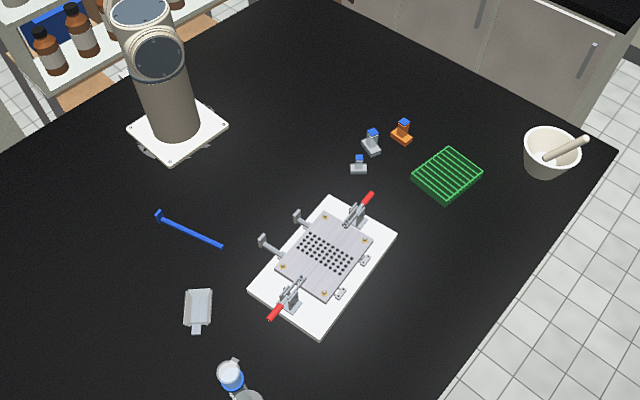

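The top view shows the machine at (337,170). The right tab at (360,211) sticks out further than the left one at (324,206), so bar_b is on the right. The larger clear tamper is at (214,217), with the small one at (244,210) and the orange one at (186,204).

```bash
python3 - <<'E'
from h import *
m=optics.camera_model("top");im=cv2.imread("pics/top0.png")
g=im.min(axis=2)
mask=np.zeros(g.shape,np.uint8);mask[125:215,262:412]=(g[125:215,262:412]>225)*255
cs=max(cv2.findContours(mask,0,1)[0],key=cv2.contourArea)
w=cast(m,cs[:,0],30)[:,:2].astype(np.float32)
print("base",cv2.minAreaRect(w))
for n,p,z in(("tabb",(360,211),64),("taba",(324,206),64),("tamp foot",(216,219),10),("tamper blue",(210,213),70),("small",(244,210),20),("orange",(186,204),30),("cyl",(446,142),10),("boat",(427,215),10),("tray",(202,148),26),("bluebar",(401,304),20)):
    print(n,cast(m,p,z).round(0))
print({k:np.round(v,3) for k,v in optics.camera_model("wrist").items()})
b=np.hstack([cv2.resize(im[185:245,165:265],None,fx=4,fy=4,interpolation=2),cv2.resize(im[125:225,262:412],None,fx=2.4,fy=2.4,interpolation=2)])
cv2.imwrite("pics/c1.png",b)
E
```

```text
base ((671.4108276367188, -30.608489990234375), (79.06510162353516, 315.11163330078125), 8.676060676574707)
tabb [[ 479. -106.   64.]]
taba [[491.  -4.  64.]]
tamp foot [[455. 313.  10.]]
tamper blue [[463. 315.  70.]]
small [[482. 230.  20.]]
orange [[494. 399.  30.]]
cyl [[ 709. -377.   10.]]
boat [[ 480. -310.   10.]]
tray [[668. 367.  26.]]
bluebar [[ 224. -226.   20.]]
{'K': array([[312.52 ,   0.   , 319.573],
       [  0.   , 312.52 , 201.521],
       [  0.   ,   0.   ,   1.   ]]), 'k1': np.float64(-0.035), 'rvec': array([-2.327, -1.707, -0.258]), 'tvec': array([-624.139,  -36.505,  392.547])}
```

View pics/c1.png

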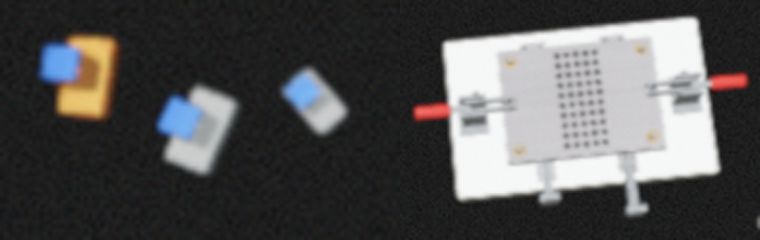

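```bash
python3 - <<'E'
from h import *
from scipy.spatial.transform import Rotation as Ro
m=optics.camera_model("top")
q=np.array([(511,62),(641,49),(652,136),(518,150)],float)
P=cast(m,np.c_[262+(q[:,0]-400)/2.4,125+q[:,1]/2.4],70)[:,:2]
print(P.round(1),P.mean(0))
f=P[0]+P[1]-P[2]-P[3]; l=P[0]+P[3]-P[1]-P[2]
print("len",np.linalg.norm(f)/2,np.linalg.norm(l)/2,"yaw",np.arctan2(f[1],f[0]),np.arctan2(-l[0],l[1]))
for n,p in(("tabb",(635,209)),("taba",(549,199))): print(n,cast(m,(262+(p[0]-400)/2.4,125+p[1]/2.4),64))
for n,p,z in(("blue",(179,118),70),("foot",(200,131),9)): print(n,cast(m,(165+p[0]/4,185+p[1]/4),z))
o=readout.get_obs();R=Ro.from_rotvec(o["orientation"]);print(R.as_matrix().round(3))
w=optics.camera_model("wrist");Rc=cv2.Rodrigues(np.array(w["rvec"],float))[0];c=-Rc.T@np.array(w["tvec"]).ravel()
print("cam in tool",R.inv().apply(c-o["ee_pos"]),"cam axes in tool\n",(Rc@R.as_matrix()).T.round(3))
E
```

```text
[[ 651.    44.6]
 [ 671.  -111.9]
 [ 563.1 -124.9]
 [ 542.6   33.5]] [606.93601906 -39.68601111]
len 108.77106359921437 158.73860758422953 yaw 0.11076369706587456 0.12789020664766462
tabb [[ 476.06484451 -105.39989766   64.        ]]
taba [[485.78946772  -4.27943847  64.        ]]
blue [[459.09546227 315.14992544  70.        ]]
foot [[458.8373638  316.49424132   9.        ]]
[[ 0.3    0.954 -0.   ]
 [ 0.954 -0.3   -0.001]
 [-0.001 -0.    -1.   ]]
cam in tool [ 1.33382151e-01 -8.16375232e+01 -1.51534340e+02] cam axes in tool
 [[ 1.    -0.    -0.001]
 [ 0.     0.955  0.297]
 [ 0.    -0.297  0.955]]
```

Emit:
{"op": "arm_command", "data": {
  "moves": [
    [[0,0,0.43],[23,-28.5,3],1],
    [[0,0,0.43],[23,-28.5,3],1],
    [[0,0,0.43],[23,-28.5,3],1],
    [[0,0,0.43],[23,-28.5,3],1],
    [[0,0,0.43],[23,-28.5,3],1],
    [[0,0,0.43],[23,-28.5,3],1],
    [[0,0,0.43],[23,-28.5,3],1],
    [[0,0,0.43],[23,-28.5,3],1]
  ]
}}

```text
t: 1.1
ee_pos: [417.3, 311.1, 263.4]
orientation: [-2.079, -2.355, 0.001]
ft_force: [0.1, -1.0, -0.4]
width: 11.2
```

```bash
cat >> h.py <<'E'
def shot(name):
    import pickle
    m=optics.camera_model("wrist");im=optics.get_image("wrist");cv2.imwrite(f"pics/{name}.png",im)
    pickle.dump(m,open(f"pics/{name}.pkl","wb"));return m,im
def load(name):
    import pickle
    return pickle.load(open(f"pics/{name}.pkl","rb"))
E
python3 -c "
from h import *
shot('w1');o=readout.get_obs();print(o['t'],o['ee_pos'],o['orientation'],o['qpos'])"
```

```text
1.15 [416.8932194  311.63865967 263.37094068] [-2.07736195e+00 -2.35607979e+00  9.29285956e-04] [ 6.18856474e-01  2.33706423e-01  1.83115841e+00  3.85610821e-04
  1.07741473e+00 -1.07769164e+00]
```

Emit:
{"op": "arm_command", "data": {
  "moves": [
    [[0,0,0],[0,-41.5,0],1],
    [[0,0,0],[0,-41.5,0],1],
    [[0,0,0],[0,-41.5,0],1],
    [[0,0,0],[0,-41.5,0],1],
    [[0,0,0],[0,-41.5,0],1],
    [[0,0,0],[0,-41.5,0],1],
    [[0,0,0],[0,-41.5,0],1],
    [[0,0,0],[0,-41.5,0],1]
  ]
}}

```text
t: 2.15
ee_pos: [417.7, -104.6, 263.5]
orientation: [-2.08, -2.354, 0.0]
ft_force: [-0.6, 0.7, -0.1]
width: 0.3
```

```bash
python3 -c "
from h import *
shot('w2');o=readout.get_obs();print(o['t'],o['ee_pos'],o['orientation'],o['qpos'],o['ft_force'])
cv2.imwrite('pics/w12.png',np.vstack([cv2.imread('pics/w1.png')[:300],cv2.imread('pics/w2.png')[:300]]))"
```

```text
2.2 [ 417.55188518 -103.40394252  263.42644589] [-2.07847206e+00 -2.35476551e+00 -8.63910191e-05] [-2.70685237e-01  8.94746548e-02  2.00915182e+00  4.30680345e-04
  1.04360608e+00 -1.96618371e+00] [-1.28318621  0.28204248  0.71960546]
```

View pics/w12.png

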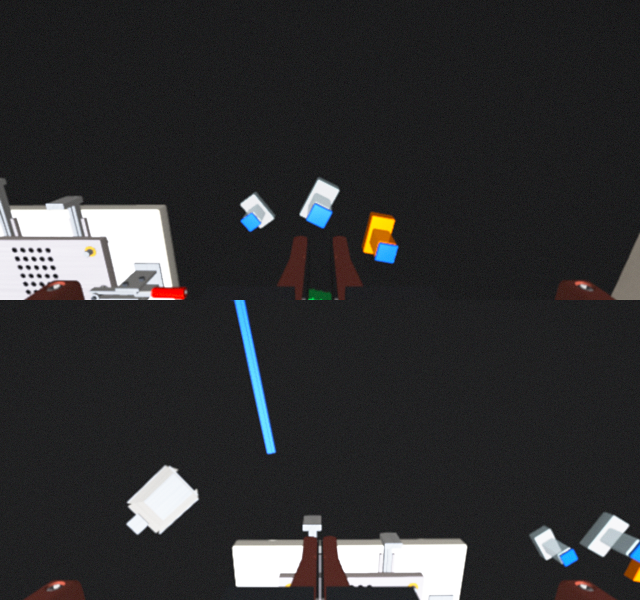

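The wrist views show the tab of bar_b at about (312,220) in w2 and the other tab at (390,237). In w1 the large clear tamper is at (320,200), with its blue top at (320,215).

```bash
python3 - <<'E'
from h import *
m=load('w1');im=cv2.imread('pics/w1.png').astype(int)
b=((im[...,0]-im[...,2])>90).astype(np.uint8);b[:,:290]=0;b[:,345:]=0
for c in cv2.findContours(b,0,1)[0]:
    if cv2.contourArea(c)>100:
        w=cast(m,c[:,0],70)[:,:2].astype(np.float32);print("blue top+side",cv2.minAreaRect(w)); print(cast(m,c[:,0].mean(0),67))
g=((im.min(axis=2)>60)|(b>0)).astype(np.uint8)*255;g[:,:290]=0;g[:,345:]=0;g[235:]=0;g[:170]=0
c=max(cv2.findContours(g,0,1)[0],key=cv2.contourArea);print(cv2.minAreaRect(c))
m2=load('w2')
for p,z in(((312,216),64),((390,235),64)):print(cast(m2,p,z),cast(m2,p,30))
i2=cv2.imread('pics/w2.png')
cv2.imwrite('pics/c2.png',np.hstack([cv2.resize(im[165:240,280:360].astype(np.uint8),None,fx=5,fy=5,interpolation=2),cv2.resize(i2[205:280,270:350],None,fx=5,fy=5,interpolation=2)]))
E
```

```text
blue top+side ((586.60498046875, 331.886962890625), (24.55434226989746, 30.144634246826172), 7.108456134796143)
[[589.46373541 332.6529809   67.        ]]
blue top+side ((460.27178955078125, 315.4300842285156), (24.85483741760254, 25.27419090270996), 71.23057556152344)
[[461.09637702 315.62496767  67.        ]]
((320.5000305175781, 202.50003051757812), (29.96331024169922, 45.168575286865234), 26.56505012512207)
[[ 464.30412583 -108.1439405    64.        ]] [[ 476.65540258 -107.50881966   30.        ]]
[[477.11961809 -10.88666868  64.        ]] [[490.71196928  -0.8329854   30.        ]]
```

View pics/c2.png

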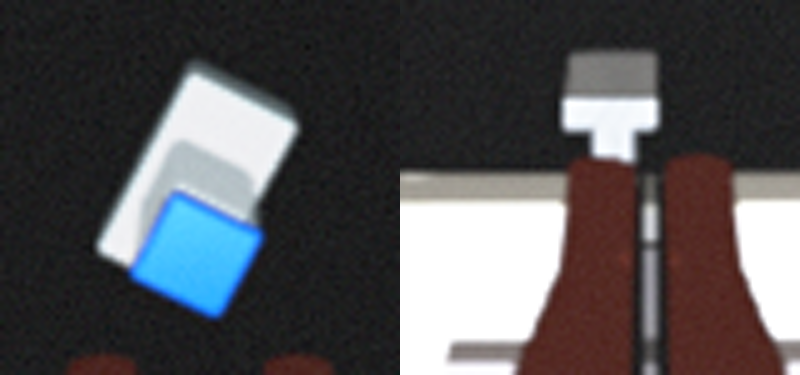

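```bash
python3 - <<'E'
from h import *
m2=load('w2')
print(cast(m2,[(312,227.4),(302.6,225),(321.8,225)],64))
E
```

```text
[[ 478.84379484 -106.45334102   64.        ]
 [ 477.14851231 -118.05545027   64.        ]
 [ 474.30255539  -95.09300021   64.        ]]
```

Emit:
{"op": "arm_command", "data": {
  "moves": [
    [[0,0,0],[0,-0.8,-6],1],
    [[0,0,0],[0,-0.8,-12],1],
    [[0,0,0],[0,-0.8,-18],1],
    [[0,0,0],[0,-0.8,-21.2],1],
    [[0,0,0],[0,-0.8,-21.2],1]
  ]
}}

```text
t: 2.82
ee_pos: [416.0, -109.5, 49.8]
orientation: [-2.071, -2.355, 0.004]
ft_force: [0.4, 0.6, 0.2]
width: 0.2
```

Emit:
{"op": "arm_command", "data": {
  "moves": [
    [[0,0,0],[2,0.2,0],1],
    [[0,0,0],[4,0.45,0],1],
    [[0,0,0],[4.6,0.55,0],1],
    [[0,0,0],[5,0.6,0],1],
    [[0,0,0],[5.4,0.65,0],1],
    [[0,0,0],[5.8,0.7,0],1],
    [[0,0,0],[5.8,0.7,0],1]
  ]
}}

```text
t: 3.7
ee_pos: [476.1, -104.9, 51.7]
orientation: [2.078, 2.355, 0.001]
ft_force: [-1.4, 1.2, 1.0]
width: 0.4
```

Emit:
{"op": "arm_command", "data": {
  "moves": [
    [[0,0,0],[0.3,0.04,0],1],
    [[0,0,0],[0.5,0.06,0],1],
    [[0,0,0],[0.7,0.09,0],1],
    [[0,0,0],[0.7,0.09,0],1]
  ]
}}

```text
t: 4.2
ee_pos: [483.3, -104.0, 51.7]
orientation: [2.077, 2.355, 0.001]
ft_force: [0.4, -0.1, -0.2]
width: 0.5
```

Emit:
{"op": "arm_command", "data": {
  "moves": [
    [[0,0,0],[0.15,0.02,0],1],
    [[0,0,0],[0.15,0.02,0],1]
  ]
}}

```text
t: 4.45
ee_pos: [483.7, -103.7, 51.7]
orientation: [-2.078, -2.356, 0.001]
ft_force: [-2.8, -0.7, 2.8]
width: 0.7
```

Emit:
{"op": "arm_command", "data": {
  "moves": [
    [[0,0,0],[0.15,0.02,0],1],
    [[0,0,0],[0.15,0.02,0],1]
  ]
}}

```text
t: 4.7
ee_pos: [486.0, -103.5, 51.7]
orientation: [2.078, 2.355, 0.001]
ft_force: [-2.2, -0.1, 1.1]
width: 0.4
```

Emit:
{"op": "arm_command", "data": {
  "moves": [
    [[0,0,0],[0.15,0.02,0],1],
    [[0,0,0],[0.15,0.02,0],1]
  ]
}}

```text
t: 4.95
ee_pos: [487.4, -103.3, 51.6]
orientation: [2.078, 2.356, 0.001]
ft_force: [-1.7, 0.2, -0.1]
width: 0.6
```

Emit:
{"op": "arm_command", "data": {
  "moves": [
    [[0,0,0],[0.15,0.02,0],1],
    [[0,0,0],[0.15,0.02,0],1]
  ]
}}

```text
t: 5.2
ee_pos: [489.0, -103.1, 51.7]
orientation: [2.078, 2.356, 0.001]
ft_force: [-1.5, 0.6, -0.6]
width: 0.5
```

Emit:
{"op": "arm_command", "data": {
  "moves": [
    [[0,0,0],[0.15,0.02,0],1],
    [[0,0,0],[0.15,0.02,0],1]
  ]
}}

```text
t: 5.45
ee_pos: [489.2, -102.9, 51.6]
orientation: [-2.077, -2.355, 0.002]
ft_force: [-6.1, -2.2, 4.0]
width: 0.4
```

Emit:
{"op": "arm_command", "data": {
  "moves": [
    [[0,0,0],[0.1,0.01,0],1],
    [[0,0,0],[0.1,0.01,0],1]
  ]
}}

```text
t: 5.7
ee_pos: [489.2, -102.8, 51.6]
orientation: [-2.076, -2.354, 0.003]
ft_force: [-8.7, -1.9, 6.0]
width: 0.5
```

Emit:
{"op": "arm_command", "data": {
  "moves": [
    [[0,0,0],[0.1,0.01,0],1],
    [[0,0,0],[0.1,0.01,0],1]
  ]
}}

```text
t: 5.95
ee_pos: [489.2, -102.6, 51.5]
orientation: [-2.075, -2.353, 0.005]
ft_force: [-11.5, -2.4, 9.9]
width: 0.3
```

Emit:
{"op": "arm_command", "data": {
  "moves": [
    [[0,0,0],[-4,-0.5,0],1],
    [[0,0,0],[-5,-0.6,6],1],
    [[0,0,0],[-5,-0.6,12],1],
    [[0,0,-0.1],[-5,2,18],0.4],
    [[0,0,-0.28],[-5,8,20],0.4],
    [[0,0,-0.457],[-5,14,20],0.4],
    [[0,0,-0.457],[-5,20,20],0.4],
    [[0,0,-0.457],[-5,26,20],0.4]
  ]
}}

```text
t: 6.95
ee_pos: [442.7, 147.7, 252.5]
orientation: [2.558, 1.822, 0.005]
ft_force: [1.8, -0.0, -0.6]
width: 46.9
```

```bash
python3 -c "
from h import *
from scipy.spatial.transform import Rotation as Ro
o=readout.get_obs();T=Ro.from_rotvec(o['orientation']).as_matrix();print(o['t'],o['ee_pos'],T.round(3),np.arctan2(T[1,1],T[0,1]),o['qpos'],o['width'])"
```

```text
6.95 [442.74653108 147.70135622 252.49787908] [[ 0.327  0.945  0.003]
 [ 0.945 -0.327  0.001]
 [ 0.002  0.003 -1.   ]] -0.3326574160082258 [ 2.96399793e-01  1.61597783e-01  1.95251750e+00  1.71711375e-04
  1.02421861e+00 -9.41830723e-01] 46.901733049677944
```

Emit:
{"op": "arm_command", "data": {
  "moves": [
    [[0,0,0],[1.8,6,0],0.4],
    [[0,0,0],[1.8,12,-2],0.4],
    [[0,0,0],[1.8,16.4,-6],0.4],
    [[0,0,0],[1.8,16.4,-10],0.4],
    [[0,0,0],[1.8,16.4,-10],0.4],
    [[0,0,0],[1.8,16.4,-10],0.4]
  ]
}}

```text
t: 7.7
ee_pos: [460.9, 309.7, 152.9]
orientation: [2.558, 1.823, 0.003]
ft_force: [0.7, -0.8, -0.3]
width: 53.0
```

```bash
python3 - <<'E'
from h import *
m,im=shot('w3');im=im.astype(int)
b=((im[...,0]-im[...,2])>90).astype(np.uint8)
for c in cv2.findContours(b,0,1)[0]:
    if cv2.contourArea(c)>150: print(cv2.boundingRect(c),cv2.minAreaRect(cast(m,c[:,0],70)[:,:2].astype(np.float32)))
cv2.imwrite('pics/w3.png',im)
E
```

```text
(364, 350, 33, 37) ((629.5678100585938, 313.6600341796875), (25.09910011291504, 49.14802932739258), 83.76960754394531)
(233, 244, 20, 21) ((475.17608642578125, 236.78631591796875), (10.973550796508789, 18.697092056274414), 44.28034591674805)
(428, 199, 33, 35) ((497.7459411621094, 402.47430419921875), (25.481369018554688, 25.26274299621582), 86.97027587890625)
(310, 194, 33, 30) ((460.2287902832031, 315.306640625), (25.25185775756836, 24.22102165222168), 70.90576934814453)[ WARN:0@1.185] global loadsave.cpp:1063 imwrite_ Unsupported depth image for selected encoder is fallbacked to CV_8U.
```

View pics/w3.png

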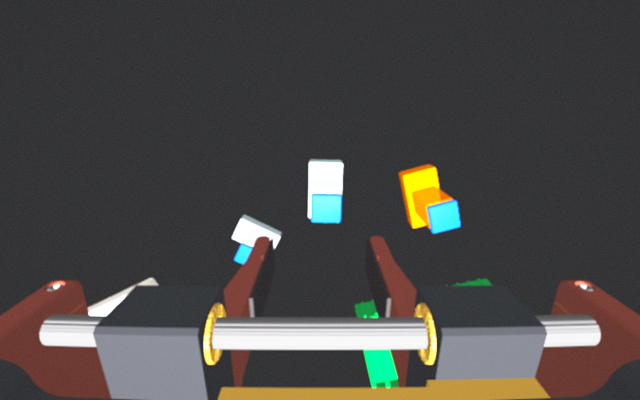

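The tamper's blue top at (326,208) lies square between the open jaws. The block is at (460,315), and its size checks out at 25 x 24 mm.

Emit:
{"op": "arm_command", "data": {
  "moves": [
    [[0,0,0],[-0.05,0.55,-3],0.4],
    [[0,0,0],[-0.05,0.55,-6],0.4],
    [[0,0,0],[-0.05,0.55,-9],0.4],
    [[0,0,0],[-0.05,0.55,-11.1],0.4],
    [[0,0,0],[-0.05,0.55,-11.1],1],
    [[0,0,0],[-0.05,0.55,-11.1],1],
    [[0,0,0],[-0.05,0.55,-11.1],1],
    [[0,0,0],[-0.05,0.55,-11.1],1]
  ]
}}

```text
t: 8.75
ee_pos: [460.4, 315.4, 42.1]
orientation: [2.558, 1.824, 0.004]
ft_force: [-0.7, -1.7, 7.8]
width: 24.1
```

Emit:
{"op": "arm_command", "data": {
  "moves": [
    [[0,0,0],[0,0,0],1],
    [[0,0,0],[0,0,3],1],
    [[0,0,0],[0,0,9],1],
    [[0,0,0],[0,0,15],1],
    [[0,0,0],[0,0,17],1],
    [[0,0,0],[0,0,17],1]
  ]
}}

```text
t: 9.5
ee_pos: [460.4, 315.5, 212.8]
orientation: [2.558, 1.824, 0.007]
ft_force: [-0.5, -0.5, -1.2]
width: 23.9
```

Emit:
{"op": "arm_command", "data": {
  "moves": [
    [[0,0,0.15],[0.5,-6,0],1],
    [[0,0,0.3],[1,-12,0],1],
    [[0,0,0.457],[2,-18,0],1],
    [[0,0,0.457],[2,-24,0],1],
    [[0,0,0.457],[2,-30,0],1],
    [[0,0,0.457],[2,-35.5,0],1],
    [[0,0,0.457],[2,-35.5,0],1],
    [[0,0,0.457],[2,-35.5,0],1]
  ]
}}

```text
t: 10.5
ee_pos: [478.7, -39.9, 209.5]
orientation: [-2.078, -2.353, 0.002]
ft_force: [0.1, 0.3, -0.9]
width: 24.0
```

```bash
python3 - <<'E'
from h import *
o=readout.get_obs();print(o['t'],o['ee_pos'],o['orientation'],o['ft_force'])
m,im=shot('w4')
c=np.array([607,-39.7]);e=np.array([.992,.125]);l=np.array([-.125,.992])
for s in(1,-1):
  for f in(1,-1): print(proj(m,[*(c+55*f*e+80*s*l),70]))
hsv=cv2.cvtColor(im,cv2.COLOR_BGR2HSV);b=((hsv[...,0]>12)&(hsv[...,0]<32)&(hsv[...,1]>90)&(hsv[...,2]>90)).astype(np.uint8)
for k in cv2.findContours(b,0,1)[0]:
    if cv2.contourArea(k)>8: print(cv2.boundingRect(k))
E
```

```text
10.5 [478.71481789 -39.89065542 209.49248864] [-2.07794928e+00 -2.35342868e+00  1.71663184e-03] [ 0.06225361  0.33310994 -0.9256183 ]
[[375.71613243 345.70813163]]
[[381.55805141 259.92332922]]
[[236.63031354 345.74254016]]
[[227.60208637 260.08578216]]
(154, 379, 334, 21)
(364, 305, 13, 61)
(263, 305, 13, 61)
(224, 255, 13, 12)
(373, 254, 14, 12)
(636, 243, 4, 10)
```

View pics/w4.png

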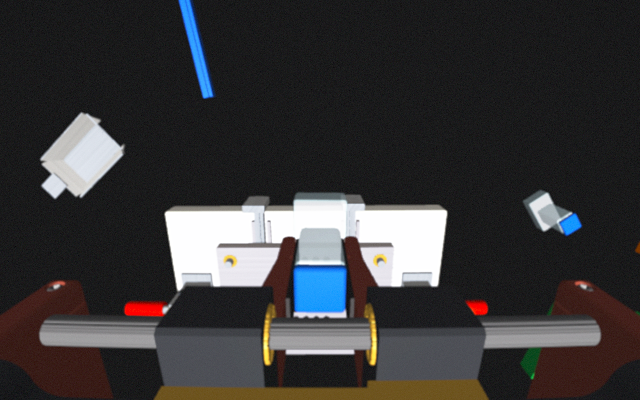

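The front dowel pins show at (230,261) and (380,260), with both tabs now level at about v=200, so the crept bar is home. The foot is square to the plate.

```bash
python3 - <<'E'
from h import *
m=load('w4')
for z in(61,66):
    P=cast(m,[(380,260),(230.5,261)],z)[:,:2];d=P[0]-P[1]
    e=np.array([d[1],-d[0]])/np.linalg.norm(d);l=d/np.linalg.norm(d);c=P.mean(0)+55*e
    print(z,P,np.linalg.norm(d),np.arctan2(e[1],e[0]),c,"L",c+50*l,"R",c-50*l)
P=cast(m,[(257,202),(354,202)],64);print("tabs approx",P)
E
```

```text
61 [[ 547.19153084   33.70473807]
 [ 568.21646003 -125.13779979]] 160.2279609873741 0.13159836341563527 [612.2284338  -38.49949397] L [605.66749117  11.06817727] R [618.78937643 -88.06716521]
66 [[ 544.70872538   32.30813611]
 [ 565.38348958 -123.88891858]] 157.5594039300558 0.1315983634156356 [609.57054584 -38.57335434] L [603.00960321  10.9943169 ] R [616.13148847 -88.14102558]
tabs approx [[ 497.42945012 -100.5253451    64.        ]
 [ 485.51002093   -4.56612059   64.        ]]
```

Emit:
{"op": "arm_command", "data": {
  "moves": [
    [[0,0,0],[6,2.5,0],1],
    [[0,0,0],[12.4,5,0],1],
    [[0,0,0],[12.4,5,-3],1],
    [[0,0,0],[12.4,5,-6],1],
    [[0,0,0],[12.4,5,-9],1],
    [[0,0,0],[12.4,5,-9],1],
    [[0,0,0],[12.4,5,-9],1]
  ]
}}

```text
t: 11.42
ee_pos: [604.0, 11.0, 121.3]
orientation: [2.076, 2.357, 0.001]
ft_force: [0.3, -0.4, -1.0]
width: 23.9
```

Emit:
{"op": "arm_command", "data": {
  "moves": [
    [[0,0,0],[0,0,-0.8],1],
    [[0,0,0],[0,0,-1.4],1],
    [[0,0,0],[0,0,-1.6],1],
    [[0,0,0],[0,0,-1.6],1]
  ]
}}

```text
t: 11.92
ee_pos: [603.4, 9.8, 104.5]
orientation: [-2.078, -2.356, 0.0]
ft_force: [-0.1, -0.3, -0.8]
width: 23.9
```

Emit:
{"op": "arm_command", "data": {
  "moves": [
    [[0,0,0],[0,0,-0.1],1],
    [[0,0,0],[0,0,-0.2],1],
    [[0,0,0],[0,0,-0.2],1]
  ]
}}

```text
t: 12.3
ee_pos: [603.7, 9.9, 103.0]
orientation: [2.078, 2.356, 0.0]
ft_force: [-1.3, -0.1, 2.9]
width: 23.8
```

Emit:
{"op": "arm_command", "data": {
  "moves": [
    [[0,0,0],[0,0,-0.1],1],
    [[0,0,0],[0,0,-0.2],1],
    [[0,0,0],[0,0,-0.2],1]
  ]
}}

```text
t: 12.68
ee_pos: [603.7, 10.2, 101.3]
orientation: [2.078, 2.356, 0.001]
ft_force: [-1.4, 1.0, 6.9]
width: 24.0
```

Emit:
{"op": "arm_command", "data": {
  "moves": [
    [[0,0,0],[0,0,-0.1],1],
    [[0,0,0],[0,0,-0.2],1],
    [[0,0,0],[0,0,-0.2],1]
  ]
}}

```text
t: 13.05
ee_pos: [603.6, 10.5, 99.6]
orientation: [-2.078, -2.356, -0.001]
ft_force: [-4.4, 2.7, 9.3]
width: 23.8
```

Emit:
{"op": "arm_command", "data": {
  "moves": [
    [[0,0,0],[0,0,-0.1],1],
    [[0,0,0],[0,0,-0.1],1]
  ]
}}

```text
t: 13.3
ee_pos: [603.7, 10.5, 99.6]
orientation: [-2.078, -2.356, -0.002]
ft_force: [-6.4, 4.1, 16.7]
width: 23.6
```

Emit:
{"op": "arm_command", "data": {
  "moves": [
    [[0,0,0],[0,0,-0.1],1],
    [[0,0,0],[0,0,-0.1],1]
  ]
}}

```text
t: 13.55
ee_pos: [603.8, 10.6, 99.5]
orientation: [2.078, 2.356, 0.002]
ft_force: [-10.3, 3.7, 25.3]
width: 24.1
```

Emit:
{"op": "arm_command", "data": {
  "moves": [
    [[0,0,0],[0,0,1.5],1],
    [[0,0,0],[0,0,2.5],1],
    [[0,0,0],[0.6,-5,2.5],1],
    [[0,0,0],[1.25,-9.9,2.5],1],
    [[0,0,0],[1.25,-9.9,1.5],1],
    [[0,0,0],[1.25,-9.9,1.0],1],
    [[0,0,0],[1.25,-9.9,1.0],1]
  ]
}}

```text
t: 14.42
ee_pos: [615.3, -87.9, 105.8]
orientation: [-2.076, -2.356, 0.001]
ft_force: [-0.6, 0.3, -0.2]
width: 23.6
```

Emit:
{"op": "arm_command", "data": {
  "moves": [
    [[0,0,0],[0,0,-0.1],1],
    [[0,0,0],[0,0,-0.2],1],
    [[0,0,0],[0,0,-0.2],1]
  ]
}}

```text
t: 14.8
ee_pos: [616.1, -88.7, 104.7]
orientation: [2.077, 2.357, 0.0]
ft_force: [0.2, -0.8, -0.5]
width: 23.8
```

Emit:
{"op": "arm_command", "data": {
  "moves": [
    [[0,0,0],[0,0,-0.1],1],
    [[0,0,0],[0,0,-0.2],1],
    [[0,0,0],[0,0,-0.2],1]
  ]
}}

```text
t: 15.18
ee_pos: [616.3, -89.1, 103.1]
orientation: [2.078, 2.356, 0.001]
ft_force: [-1.4, 1.1, 5.0]
width: 24.3
```

Emit:
{"op": "arm_command", "data": {
  "moves": [
    [[0,0,0],[0,0,-0.1],1],
    [[0,0,0],[0,0,-0.2],1],
    [[0,0,0],[0,0,-0.2],1]
  ]
}}

```text
t: 15.55
ee_pos: [616.3, -89.4, 100.9]
orientation: [2.078, 2.356, 0.0]
ft_force: [-1.5, -0.7, 5.0]
width: 24.0
```

Emit:
{"op": "arm_command", "data": {
  "moves": [
    [[0,0,0],[0,0,-0.1],1],
    [[0,0,0],[0,0,-0.1],1]
  ]
}}

```text
t: 15.8
ee_pos: [616.3, -89.5, 99.9]
orientation: [2.077, 2.355, -0.0]
ft_force: [-1.2, -2.3, 4.5]
width: 24.0
```

Emit:
{"op": "arm_command", "data": {
  "moves": [
    [[0,0,0],[0,0,-0.1],1],
    [[0,0,0],[0,0,-0.1],1]
  ]
}}

```text
t: 16.05
ee_pos: [616.3, -89.6, 99.1]
orientation: [2.077, 2.355, -0.0]
ft_force: [-2.5, -3.1, 7.5]
width: 23.7
```

Emit:
{"op": "arm_command", "data": {
  "moves": [
    [[0,0,0],[0,0,-0.1],1],
    [[0,0,0],[0,0,-0.1],1]
  ]
}}

```text
t: 16.3
ee_pos: [616.4, -89.6, 99.1]
orientation: [2.078, 2.355, 0.0]
ft_force: [-4.8, -2.4, 15.2]
width: 23.7
```

Emit:
{"op": "arm_command", "data": {
  "moves": [
    [[0,0,0],[0,0,-0.1],1],
    [[0,0,0],[0,0,-0.1],1],
    [[0,0,0],[0,0,-0.1],1]
  ]
}}

```text
t: 16.68
ee_pos: [616.4, -89.6, 99.0]
orientation: [2.078, 2.355, 0.0]
ft_force: [-7.8, -1.4, 22.7]
width: 23.5
```

Emit:
{"op": "arm_command", "data": {
  "moves": [
    [[0,0,0],[0,0,-0.03],1],
    [[0,0,0],[0,0,-0.03],1]
  ]
}}

```text
t: 16.92
ee_pos: [616.4, -89.7, 99.0]
orientation: [2.078, 2.355, 0.0]
ft_force: [-9.6, -1.9, 23.9]
width: 24.0
```

Emit:
{"op": "arm_command", "data": {
  "moves": [
    [[0,0,0],[0,0,1.2],1],
    [[0,0,0],[-0.6,5,1.5],1],
    [[0,0,0],[-1.25,9.9,1.5],1],
    [[0,0,0],[-1.25,9.9,1.0],1],
    [[0,0,0],[-1.25,9.9,0.5],1],
    [[0,0,0],[-1.25,9.9,0.3],1],
    [[0,0,0],[-1.25,9.9,0.15],1],
    [[0,0,0],[-1.25,9.9,0.15],1]
  ]
}}

```text
t: 17.92
ee_pos: [603.4, 9.0, 99.1]
orientation: [-2.08, -2.354, 0.0]
ft_force: [-6.6, 2.0, 13.5]
width: 23.8
```

Emit:
{"op": "arm_command", "data": {
  "moves": [
    [[0,0,0],[0,0,-0.06],1],
    [[0,0,0],[0,0,-0.12],1],
    [[0,0,0],[0,0,-0.12],1]
  ]
}}

```text
t: 18.3
ee_pos: [603.4, 9.0, 99.0]
orientation: [-2.08, -2.354, -0.0]
ft_force: [-9.6, 2.3, 23.7]
width: 23.9
```

Rigid again on the left. I'll push slightly more there, then repeat the right and the left.

Emit:
{"op": "arm_command", "data": {
  "moves": [
    [[0,0,0],[0,0,-0.04],1],
    [[0,0,0],[0,0,-0.04],1]
  ]
}}

```text
t: 18.55
ee_pos: [603.4, 9.0, 99.0]
orientation: [-2.08, -2.354, -0.0]
ft_force: [-11.9, 2.0, 27.9]
width: 24.1
```

Emit:
{"op": "arm_command", "data": {
  "moves": [
    [[0,0,0],[0,0,1.2],1],
    [[0,0,0],[0.6,-5,1.5],1],
    [[0,0,0],[1.25,-9.9,1.5],1],
    [[0,0,0],[1.25,-9.9,1.0],1],
    [[0,0,0],[1.25,-9.9,0.5],1],
    [[0,0,0],[1.25,-9.9,0.3],1],
    [[0,0,0],[1.25,-9.9,0.15],1],
    [[0,0,0],[1.25,-9.9,0.15],1]
  ]
}}

```text
t: 19.55
ee_pos: [615.4, -88.5, 99.1]
orientation: [-2.076, -2.358, 0.002]
ft_force: [-7.4, -3.2, 13.9]
width: 23.4
```

Emit:
{"op": "arm_command", "data": {
  "moves": [
    [[0,0,0],[0,0,-0.06],1],
    [[0,0,0],[0,0,-0.12],1],
    [[0,0,0],[0,0,-0.12],1]
  ]
}}

```text
t: 19.92
ee_pos: [615.4, -88.5, 99.0]
orientation: [-2.076, -2.358, 0.002]
ft_force: [-11.1, -2.2, 23.2]
width: 23.9
```

Emit:
{"op": "arm_command", "data": {
  "moves": [
    [[0,0,0],[0,0,-0.04],1],
    [[0,0,0],[0,0,-0.04],1]
  ]
}}

```text
t: 20.18
ee_pos: [615.4, -88.6, 99.0]
orientation: [-2.076, -2.358, 0.002]
ft_force: [-12.1, -2.7, 27.0]
width: 23.6
```

Emit:
{"op": "arm_command", "data": {
  "moves": [
    [[0,0,0],[0,0,1.2],1],
    [[0,0,0],[-0.6,5,1.5],1],
    [[0,0,0],[-1.25,9.9,1.5],1],
    [[0,0,0],[-1.25,9.9,1.0],1],
    [[0,0,0],[-1.25,9.9,0.5],1],
    [[0,0,0],[-1.25,9.9,0.3],1],
    [[0,0,0],[-1.25,9.9,0.15],1],
    [[0,0,0],[-1.25,9.9,0.15],1]
  ]
}}

```text
t: 21.18
ee_pos: [603.4, 9.4, 99.0]
orientation: [-2.079, -2.353, -0.0]
ft_force: [-6.5, 3.9, 14.9]
width: 24.0
```

Emit:
{"op": "arm_command", "data": {
  "moves": [
    [[0,0,0],[0,0,-0.06],1],
    [[0,0,0],[0,0,-0.14],1],
    [[0,0,0],[0,0,-0.14],1]
  ]
}}

```text
t: 21.55
ee_pos: [603.4, 9.4, 99.0]
orientation: [-2.08, -2.354, -0.001]
ft_force: [-10.5, 4.0, 27.2]
width: 23.7
```

Emit:
{"op": "arm_command", "data": {
  "moves": [
    [[0,0,0],[0,0,4],1],
    [[0,0,0],[0,0,8],1],
    [[0,0,0],[-1,5,10],1],
    [[0,0,0],[-3,11,10],1],
    [[0,0,0],[-5,17,10],1],
    [[0,0,0],[-5,22.7,8],1],
    [[0,0,0],[-5,22.7,3],1],
    [[0,0,0],[-5,22.7,-2],1]
  ]
}}

```text
t: 22.55
ee_pos: [554.3, 237.1, 75.3]
orientation: [2.077, 2.356, 0.002]
ft_force: [-0.5, 0.1, -1.7]
width: 24.3
```

Emit:
{"op": "arm_command", "data": {
  "moves": [
    [[0,0,0],[0,0,-1.5],1],
    [[0,0,0],[0,0,-2.5],1],
    [[0,0,0],[0,0,-2.8],1],
    [[0,0,0],[0,0,-2.8],1]
  ]
}}

```text
t: 23.05
ee_pos: [554.5, 237.0, 49.4]
orientation: [2.078, 2.355, 0.003]
ft_force: [0.2, 0.6, -0.7]
width: 23.8
```

Emit:
{"op": "arm_command", "data": {
  "moves": [
    [[0,0,0],[0,0,-0.3],1],
    [[0,0,0],[0,0,-0.6],1],
    [[0,0,0],[0,0,-0.7],1],
    [[0,0,0],[0,0,-0.7],1]
  ]
}}

```text
t: 23.55
ee_pos: [553.7, 237.0, 42.1]
orientation: [2.078, 2.356, 0.001]
ft_force: [-2.6, -1.0, 6.9]
width: 24.1
```

Emit:
{"op": "arm_command", "data": {
  "moves": [
    [[0,0,0],[0,0,-0.05],1],
    [[0,0,0],[0,0,-0.05],1]
  ]
}}

```text
t: 23.8
ee_pos: [553.7, 237.1, 42.1]
orientation: [2.078, 2.356, 0.001]
ft_force: [-3.8, -0.8, 10.7]
width: 23.7
```

Emit:
{"op": "arm_command", "data": {
  "moves": [
    [[0,0,0],[0,0,0.1],0.75],
    [[0,0,0],[0,0,0.1],0.5],
    [[0,0,0],[0,0,0.1],0.4],
    [[0,0,0],[0,0,0.1],0.4],
    [[0,0,0],[0,0,2],0.4],
    [[0,0,0],[0,0,7],0.4],
    [[0,0,0],[0,0,13],0.4],
    [[0,0,0],[0,0,16],0.4]
  ]
}}

```text
t: 24.8
ee_pos: [554.9, 237.5, 205.6]
orientation: [2.076, 2.354, 0.008]
ft_force: [0.2, 0.7, 0.2]
width: 52.2
```

Emit:
{"op": "arm_command", "data": {
  "moves": [
    [[0,0,0],[-0.5,-6,0],1],
    [[0,0,0],[-1,-12,0],1],
    [[0,0,0],[-1.5,-18,0],1],
    [[0,0,0],[-2,-24,0],1],
    [[0,0,0],[-2.7,-30,0],1],
    [[0,0,0],[-2.7,-33.6,0],1],
    [[0,0,0],[-2.7,-33.6,-2],1],
    [[0,0,0],[-2.7,-33.6,-2],1]
  ]
}}

```text
t: 25.8
ee_pos: [525.7, -99.4, 180.8]
orientation: [-2.079, -2.354, 0.001]
ft_force: [-0.8, -0.4, 1.2]
width: 0.3
```

```bash
python3 - <<'E'
from h import *
m,im=shot('w5');t=optics.get_image("top")
cv2.imwrite('pics/w5t.png',np.hstack([im[150:400,150:500],cv2.resize(t[120:245,180:400],None,fx=2,fy=2)]))
o=readout.get_obs();print(o['t'],o['ee_pos'])
E
```

```text
25.9 [526.70952966 -98.86665518 181.64135726]
```

View pics/w5t.png

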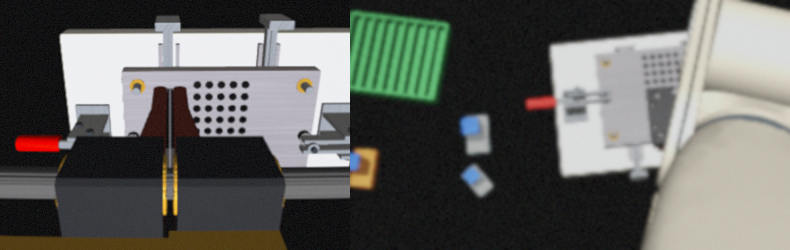

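The tamping block stands upright to the left of the machine, both tabs are level, and the fingers are free. I'll check the gap between tab and plate edge before inserting the fingers.

```bash
python3 - <<'E'
from h import *
m=load('w5');im=cv2.imread('pics/w5.png')
print(im[160:225,318].mean(1).round(0).astype(int))
for v in(174,178):print(cast(m,(318,v),64))
print(cast(m,(318,218),57))
E
```

```text
[ 18  18  13  18  20  43  72  76  78  76  72  73 107 171 178 176 178 182
 178 176 177 171 174 173 172 173 172 174 172 172 173 170 172 173 170 170
 174 173 172 170 172 172 169 171 168 172 172 169 170 171 169 171 173 171
 171 169 148 100  79  85 107 158 186 193 191]
[[ 502.62369863 -103.81652468   64.        ]]
[[ 506.18168686 -103.37953861   64.        ]]
[[545.88470602 -98.53679686  57.        ]]
```

Emit:
{"op": "arm_command", "data": {
  "moves": [
    [[0,0,0],[0.15,-0.1,-5],1],
    [[0,0,0],[0.15,-0.1,-9],1],
    [[0,0,0],[0.15,-0.1,-11.5],1],
    [[0,0,0],[0.15,-0.1,-12.2],1],
    [[0,0,0],[0.15,-0.1,-12.2],1],
    [[0,0,0],[0.15,-0.1,-12.2],1]
  ]
}}

```text
t: 26.65
ee_pos: [529.1, -100.1, 60.1]
orientation: [2.076, 2.355, 0.002]
ft_force: [-0.4, 0.3, -0.0]
width: 0.8
```

Emit:
{"op": "arm_command", "data": {
  "moves": [
    [[0,0,0],[-0.2,-0.03,0],1],
    [[0,0,0],[-0.4,-0.05,0],1],
    [[0,0,0],[-0.55,-0.07,0],1],
    [[0,0,0],[-0.55,-0.07,0],1]
  ]
}}

```text
t: 27.15
ee_pos: [522.4, -100.8, 58.8]
orientation: [-2.078, -2.356, 0.0]
ft_force: [0.0, 0.3, -0.4]
width: 0.3
```

Emit:
{"op": "arm_command", "data": {
  "moves": [
    [[0,0,0],[-0.1,-0.01,0],1],
    [[0,0,0],[-0.1,-0.01,0],1]
  ]
}}

```text
t: 27.4
ee_pos: [521.5, -100.9, 58.7]
orientation: [-2.078, -2.356, 0.0]
ft_force: [-0.2, 0.0, -0.4]
width: 0.8
```

Emit:
{"op": "arm_command", "data": {
  "moves": [
    [[0,0,0],[-0.1,-0.01,0],1],
    [[0,0,0],[-0.1,-0.01,0],1]
  ]
}}

```text
t: 27.65
ee_pos: [520.4, -101.0, 58.7]
orientation: [-2.078, -2.356, 0.0]
ft_force: [-0.1, -0.8, -0.1]
width: 0.2
```

Emit:
{"op": "arm_command", "data": {
  "moves": [
    [[0,0,0],[-0.1,-0.01,0],1],
    [[0,0,0],[-0.1,-0.01,0],1]
  ]
}}

```text
t: 27.9
ee_pos: [519.9, -101.1, 58.8]
orientation: [2.078, 2.356, 0.001]
ft_force: [1.7, 0.5, -1.8]
width: 0.4
```

Emit:
{"op": "arm_command", "data": {
  "moves": [
    [[0,0,0],[-0.1,-0.01,0],1],
    [[0,0,0],[-0.1,-0.01,0],1]
  ]
}}

```text
t: 28.15
ee_pos: [519.8, -101.2, 58.9]
orientation: [2.077, 2.354, 0.003]
ft_force: [4.8, 2.3, -4.2]
width: 0.5
```

Emit:
{"op": "arm_command", "data": {
  "moves": [
    [[0,0,0],[-0.1,-0.01,0],1],
    [[0,0,0],[-0.1,-0.01,0],1]
  ]
}}

```text
t: 28.4
ee_pos: [519.8, -101.2, 59.0]
orientation: [2.076, 2.353, 0.004]
ft_force: [7.3, 2.9, -6.2]
width: 0.5
```

It held 7 N with no motion. Now withdraw.

Emit:
{"op": "arm_command", "data": {
  "moves": [
    [[0,0,0],[0.5,0.06,0],1],
    [[0,0,0],[1.1,0.13,0],1],
    [[0,0,0],[1.1,0.13,0],1],
    [[0,0,0],[1.1,0.13,4],1],
    [[0,0,0],[1.1,0.13,9],1],
    [[0,0,0],[-3,0.13,15],1],
    [[0,0,0],[-6,0.13,18],1],
    [[0,0,0],[-6,0.13,18],1]
  ]
}}

```text
t: 29.4
ee_pos: [456.9, -100.2, 241.4]
orientation: [2.076, 2.352, 0.003]
ft_force: [-0.8, -0.1, -0.1]
width: 0.4
```

```bash
python3 - <<'E'
from h import *
m,im=shot('w6');s=optics.get_image("scene")
cv2.imwrite('pics/w6s.png',np.vstack([im[150:400,50:640],cv2.resize(s[100:350,220:515],None,fx=2,fy=2)])[:600])
o=readout.get_obs();print(o['t'],o['ee_pos'],o['ft_force'])
E
```

```text
29.5 [ 457.66914932 -100.0718154   238.91297618] [0.06147378 0.18813547 0.03483683]
```

View pics/w6s.png

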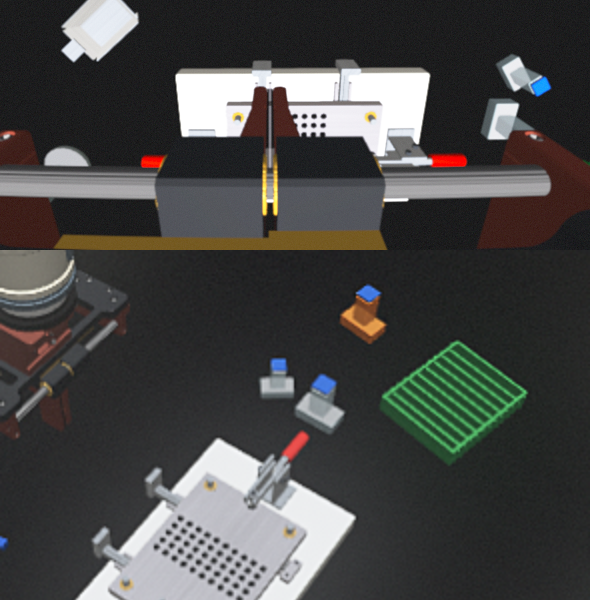

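The scene view shows both tabs level at (155,482) and (103,545) and the plate flat on its pins. The block stands upright at (320,400) and the gripper is clear, so I'm handing the job in.

```bash
python3 -c "
from h import *
print(close_job())"
```

```text
the job is handed in; nothing more can be done
None
```

The job is done and handed in at about 29.5 s, with the gripper clear of everything; the hand-in gives no verdict.

- **Bar:** The right bar had crept out, by about 24 mm. I pushed it in with the closed fingers until it met its stop, where it stopped moving and the force rose to about 11 N.
- **Pressing:** I pressed left, right, left, right, left with the larger clear block, to about 24–28 N on each press. Both sides sank and then turned rigid. The later passes showed no further sinking, and every reading stayed below the 45 N at which the block cracks.
- **Block:** It now stands upright on the worktop to the left of the machine, at about (554, 237) mm.
- **Tug:** I hooked the closed fingers behind the crept-out bar's tab and pulled. It held about 5 N without sliding. The next 1 mm step took the pull to about 7 N, more than the light tug I intended, and the bar still did not move.

The last pictures show both tabs level, the plate flat, the block upright, and nothing else visibly moved. The only disagreement was small: camera and contact estimates of the tab's position differed by 2–5 mm, which did not affect the result.

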